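# Slide a plaque blank out over the end of the ledge for edge painting

## Robot

A 6-joint arm with a two-finger parallel gripper is mounted at the origin on the work surface. World frame = base frame: x ahead of the robot, y to its left, z up, the work surface at z = 0. Lengths are in m, angles in degrees, forces in N, time in s.
With the tool pointing down it reaches from about 0.35 to 0.875 m from the base axis. Payload 4.2 kg.
Tool frame: the origin (TCP) lies at the very end of the fingers, on their centre line; the grasp point (between the pads) lies 19 mm behind it (r.grip_point_offset is the distance from the TCP to the grasp point, in m); z points along the fingers, y is the line along which they close (so a half turn about z gives the same grasp; the last joint's range is limited). The gripper opens to 87 mm and grips with 3 to 60 N. Pads are 19 mm wide; open, the fingers measure 117 mm over their backs; the gripper's body (75 mm by 190 mm) begins 51 mm behind the grasp point.
Start: joints at [-48.552, 22.042, 0.453, 0, -68.411, -14.817], TCP at [0.28, -0.559, 0.223] pointing down, gripper open.
Joint ranges: [-179.83, 179.83], [-69.29, 118.12], [-61.27, 80.66], [-181.25, 117.63], [-171.15, -9.14], [-177.46, 177.46]. Speed limits (degrees/s): [159.86, 159.86, 180, 180, 180, 180].

## Interface

Orientations are given as a 3x3 rotation matrix whose columns are the frame's x, y, z axes.
In Python, from station import r, cams gives the robot as it stands. The module is installed in compiled form; this text tells all that it offers.
- The arm moves only by the shell command python3 -m handwheel 'ROWS'. ROWS is JSON, a list that holds one entry, the list of rows, each a list of 7 numbers: the turn, a rotation vector about the tool's x, y, z in units of 6 degrees (1.0 is 6 degrees), then the shift along the tool's x, y, z in m, then the finger opening in m, from 0 to 0.087. In form: [[[ax, ay, az, x, y, z, jaw], ...]]. A call has 1 to 12 rows; each row shifts and turns the commanded pose from where the row before left it, along the tool's axes as they then stand; what a row does not reach is not made up. A row lasts 1/10 s, in which the tool goes at most 50 mm and 8.59 degrees, less where a joint would pass 70% of its speed; a pose out of reach is approached as far as the arm can. A call with a gripper value outside its range is refused whole. The fingers move at their own pace and stop on an object; the grip force is fixed at half the most. Time passes only in rows, so rows that do not move let the fingers close. It gives the time, the measured TCP pose, the force, the opening and the grip force at its end, in the units of the state.
- r.sense(): the state, without advancing time (a new reading comes with each control period).
- cams.capture(name): name is "side" or "top" or "wrist"; returns the picture (400x640x3 uint8, red, green, blue); there is no depth.
- cams.get_calibration(name): a dict with "camera_matrix" (3x3 intrinsics, pixels), "rvec" (rotation vector, rad) and "tvec" (3), from world to camera coordinates, as OpenCV has them; the wrist camera has in their place "T_tool_cam" (4x4, takes a point from camera to tool coordinates, whose origin is the TCP and whose axes are the flange's). Camera axes: x right, y down, z forward; pixel columns grow to the right and rows downward; lengths in m; the calibration is good to about 2 mm. A picture is of the moment at which its call begins: read the wrist's pose just before it. get_calibration takes no time and is no camera call.
- r.finish_job(): hands the job in; it is judged then, once.
The state is a dict: "time_s": time; "joints": joint angles; "joint_velocities": joint speeds; "effort": joint torques, N m; "tcp_pos": TCP position; "ee_rot": TCP orientation; "wrist_force": force on the tool from outside, world axes, zero at the start; "moment": the same for the moment, N m; "gripper_width": opening from 0.0 (shut) to 1.0 (fully open); "gripper_force": force on a finger pad.
Only numpy, scipy, OpenCV 4.12 (cv2) and the standard library are available. Lean on these libraries where they do the work, as an engineer would, in place of code of your own. Each camera call takes 0.05 s, during which the arm holds its last target. There are 200 camera calls.

## Task

With your fingertips, slide the oblong clay plaque along the wooden ledge until about a third of its length sticks out past the ledge's free end (on the robot's left, away from the small vase), so that its edge can be painted. Finish with it lying flat on the ledge, its long side square up against the low upstand along the ledge's far side, and take your hand away. Do not pick the plaque up or tip it, and leave the vase, the paint tub and the brush jar where they stand.

Things in the scene. Friction and masses are not known exactly. Their poses are not given: they have to be found in the camera images.
- plaque: Flat oblong terracotta plate, loose on the ledge: 150 mm long (own y), 100 mm wide (own x), 10 mm thick, plus a raised field 76 x 112 x 2 mm on its face; 0.23 to 0.38 kg. Origin: centre of its underside. Own y points to the ledge's free end, z up. It starts wholly on the ledge, up to 12 degrees askew and off the upstand. A push of 1 to 3 N slides it; it stays where left.
- plaque_edge (a point): Middle of the plaque's leading short edge (the one nearest the ledge's free end): 75 mm along own y from the plaque's origin and 5 mm above its underside; same axes.
- ledge: Fixed wooden plank on cleats, 500 mm long (y), 170 mm deep (x), top 78 mm up; axes as ledge_end. Origin: under its middle, at bench height. The plank's free top runs from x = -85 to 70 mm and y = -250 to 250 mm; the upstand, 15 mm thick and 18 mm higher than the plank, fills x = 70 to 85 mm along the whole length. Before it and past the free end: open air.
- ledge_end (a point): Point on the ledge's top surface, 78 mm above the bench, where its free end line meets the front face of the upstand. Axes: y along the ledge, outward past the free end (robot's left, within about 17 degrees); x across the ledge towards the upstand, away from the robot; z up.
- vase_center (a point): Bystander: small terracotta vase, 62 mm wide, 88 mm high, standing on the other end of the ledge; the point is half-way up.
- tub_center (a point): Bystander: open white paint tub, 92 mm wide, 62 mm high, with a brush lying in it, on the bench well beyond the free end; the point is half-way up its wall.
- jar_center (a point): Bystander: blue stoneware jar, 86 mm wide, 100 mm high, with brushes standing in it up to 200 mm high, on the bench behind the ledge's vase end; the point is half-way up the jar.
Not all that is in view belongs to the job. What is meant by the plaque is not red or white, and is the larger of those in its own colour.

How it is judged (in metres and radians):
At the end, for the whole second after the job is handed in: The plaque lies flat and still on the ledge, its leading edge 36 to 64 mm past the free end (a third of its length is 50 mm), its long side against the upstand (the plaque's centre line within 7 mm of touching distance) and parallel to it within 4 degrees (y of plaque_edge in the frame of ledge_end between 0.036 and 0.064 m and x of plaque in the frame of ledge_end above -0.057 m and angle between the y axis of plaque and the y axis of ledge_end, either way round below 0.07 rad and z of plaque in the frame of ledge_end between -0.004 and 0.004 m and angle between plaque's own z axis and vertical below 0.04 rad and linear speed of plaque below 0.01 m/s).
It fails at once if the plaque is lifted off the ledge (z of plaque in the frame of ledge_end above 0.01 m).
It fails at once if the plaque falls off the ledge (z of plaque in the frame of ledge_end below -0.019 m).
It fails at once if the plaque is tipped (angle between plaque's own z axis and vertical above 0.15 rad).
It fails at once if the vase, the paint tub or the brush jar is disturbed (moved more than 15 mm) (distance of any of vase_center, tub_center, jar_center from where it was at the start of the episode above 0.015 m).
It also fails if it takes over 58 s, if anything falls off the work surface, if the arm or the gripper's body presses on something with over 40 N, if the wrist force passes 120 N, or if a joint passes its speed limit or range.

## Working session

There is one attempt and no reset: what is moved stays moved. The work goes in short steps, Python scripts to look and compute and a shell command to move; the robot and the scene stay as the last step left them, time stands still between calls to the robot, and variables do not carry over. Pictures are saved under pics/ and viewed, at most 10 in all, crops included, and the job is handed in when it is done.

```bash
mkdir -p pics; python3 - <<'E'
from station import r,cams
import cv2,numpy as np
for n in("top","side"):
    im=cams.capture(n); cv2.imwrite(f"pics/{n}0.png",im[:,:,::-1])
    c=cams.get_calibration(n); R=cv2.Rodrigues(np.array(c["rvec"]))[0]
    print(n,np.round(c["camera_matrix"],1).tolist(),np.round(-R.T@np.ravel(c["tvec"]),3),np.round(R,2).tolist())
s=r.sense();print(s["time_s"],s["tcp_pos"],np.round(s["ee_rot"],3).tolist(),s["wrist_force"])
E
```

```text
top [[409.4, 0.0, 326.3], [0.0, 409.4, 197.3], [0.0, 0.0, 1.0]] [0.447 0.061 1.274] [[-0.02, -1.0, -0.02], [-1.0, 0.02, -0.09], [0.09, 0.02, -1.0]]
side [[519.0, 0.0, 323.5], [0.0, 519.0, 194.4], [0.0, 0.0, 1.0]] [0.019 0.994 1.127] [[-0.86, -0.5, -0.0], [-0.35, 0.6, -0.72], [0.36, -0.62, -0.7]]
0.1 [ 0.2799063  -0.5582132   0.22155563] [[-0.894, -0.448, -0.001], [-0.448, 0.894, 0.002], [0.0, 0.002, -1.0]] [-0.08905024 -0.51869606  0.88318586]
```

View pics/top0.png

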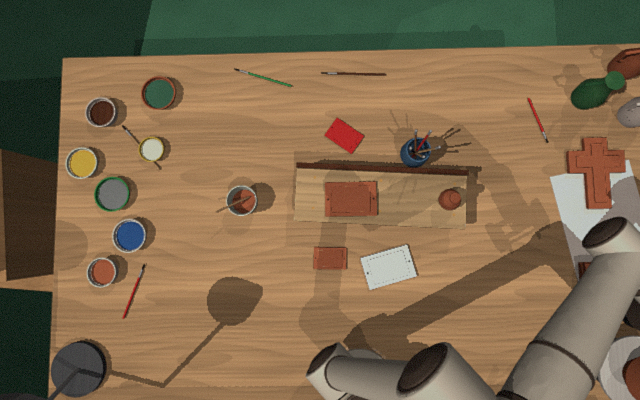

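View pics/side0.png

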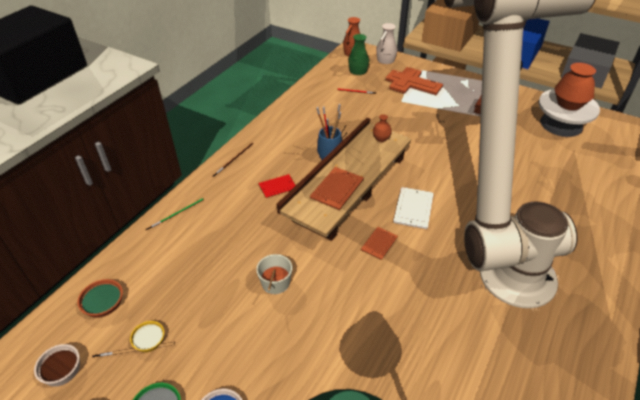

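Top view, four oblong candidates: terracotta on the ledge (351,198), smaller terracotta on the bench (330,258), red (344,135) and white (388,267). The one at (351,198) is the plaque, since it is terracotta, the larger of the two, and on the ledge. The ledge's free end is at left (x≈295), the vase at (450,198), the jar at (415,152) and the tub at (241,200). I'll confirm with a crop and measure.

```bash
cat > h.py <<'E'
from station import r,cams
import cv2,numpy as np
def ray(n,px,z):
    c=cams.get_calibration(n);K=np.array(c["camera_matrix"]);R=cv2.Rodrigues(np.array(c["rvec"]))[0];o=-R.T@np.ravel(c["tvec"])
    p=np.c_[np.reshape(px,(-1,2)),np.ones(np.size(px)//2)]
    d=(R.T@np.linalg.inv(K)@p.T).T
    return o+d*((z-o[2])/d[:,2])[:,None]
def plaque(im,n,roi,z=.088):
    x0,y0,x1,y1=roi
    h=cv2.cvtColor(im,cv2.COLOR_RGB2HSV); m=((h[...,0]<10)&(h[...,1]>130)&(h[...,2]>70)).astype(np.uint8)*255
    k=np.zeros_like(m);k[y0:y1,x0:x1]=m[y0:y1,x0:x1]
    k=cv2.morphologyEx(k,cv2.MORPH_OPEN,np.ones((3,3)))
    cs=cv2.findContours(k,0,2)[0];c=max(cs,key=cv2.contourArea)
    w=ray(n,c[:,0].astype(float),z)[:,:2]
    return c,cv2.minAreaRect((w*1000).astype(np.float32))
E
python3 - <<'E'
from h import *
im=cams.capture("top")
c,b=plaque(im,"top",(300,165,410,230));print("top",b,cv2.boundingRect(c));print(cv2.boxPoints(b).round(0).tolist())
cr=cv2.resize(im[120:290,280:490],None,fx=3.5,fy=3.5,interpolation=cv2.INTER_CUBIC);cv2.imwrite("pics/crop.png",cr[:,:,::-1])
s=cams.capture("side")
c,b=plaque(s,"side",(295,160,372,215));print("side",b);print(cv2.boxPoints(b).round(0).tolist())
cr=cv2.resize(s[110:260,250:430],None,fx=4,fy=4,interpolation=cv2.INTER_CUBIC);cv2.imwrite("pics/crops.png",cr[:,:,::-1])
E
```

```text
top ((546.8486328125, 18.665443420410156), (147.86441040039062, 96.13176727294922), 89.06071472167969) (325, 182, 52, 34)
[[498.0, -54.0], [594.0, -56.0], [596.0, 92.0], [500.0, 93.0]]
side ((540.7158203125, 22.28937530517578), (148.30181884765625, 96.58114624023438), 89.38243865966797)
[[492.0, -51.0], [588.0, -52.0], [590.0, 96.0], [493.0, 97.0]]
```

View pics/crop.png

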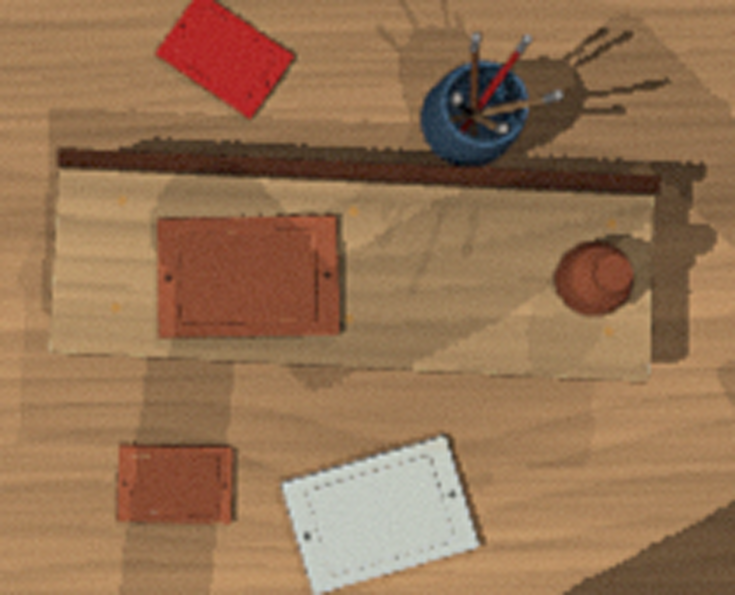

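View pics/crops.png

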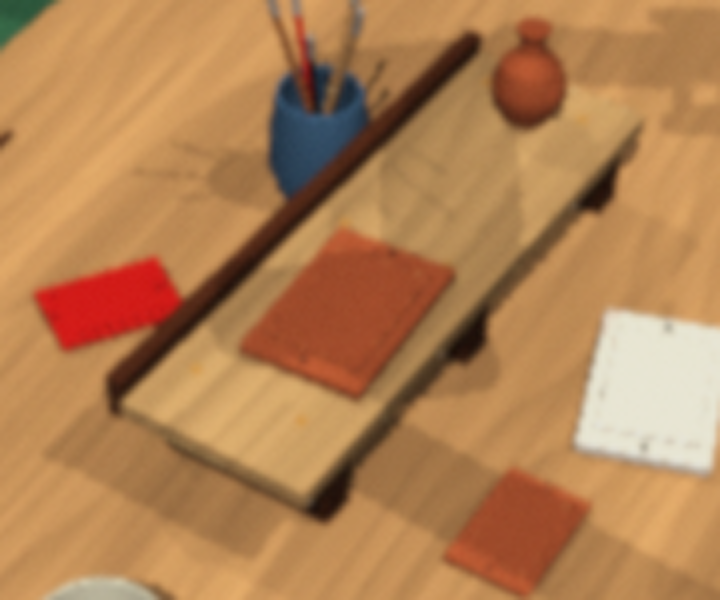

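The crops confirm it: the plaque on the ledge measures 148x96 mm, while the bench piece is about 95 mm long. In the top image the ledge's corners are at about (297,168) (ledge_end), (468,175), (294,220) and (465,228). In the side image, ledge_end is at about (280,211) and the front corner at (327,235).

```bash
python3 - <<'E'
from h import *
im=cams.capture("top")
print(ray("top",[[297.1,168],[468,174.9],[294.3,220.3],[465,228.6]],.078).round(4).tolist())
print(ray("side",[[280,211.3],[327,235.5],[410,140]],.078).round(4).tolist())
# fit dark upstand front edge: per column lowest dark pixel
g=cv2.GaussianBlur(cv2.cvtColor(im,cv2.COLOR_RGB2GRAY),(3,3),0).astype(float)
pts=[]
for x in range(302,400,2):
    y0=int(168+(x-297)*.04); col=g[y0-4:y0+6,x]; d=np.diff(col); i=d.argmax(); pts.append([x,y0-4+i+.5])
pts=np.array(pts); l=cv2.fitLine(ray("top",pts,.078)[:,:2].astype(np.float32),cv2.DIST_HUBER,0,.01,.01).ravel()
print(l, np.degrees(np.arctan2(-l[0],l[1])))
print("jar",ray("top",[[415,147]],.1),"vase",ray("top",[[453,198]],.088),"tub",ray("top",[[241,200]],.062))
E
```

```text
[[0.6407, 0.1739, 0.078], [0.6107, -0.3261, 0.078], [0.4864, 0.1835, 0.078], [0.4545, -0.3104, 0.078]]
[[0.6353, 0.1803, 0.078], [0.4762, 0.1919, 0.078], [0.4494, -0.3019, 0.078]]
[ 0.06612844  0.99781114  0.6291711  -0.00951327] -3.791647
jar [[ 0.69196965 -0.17055917  0.1       ]] vase [[ 0.54298797 -0.2768983   0.088     ]] tub [[0.55004734 0.34409355 0.062     ]]
```

```bash
python3 -m handwheel '[[[0,0,1.26,0,0,0,0.087],[0,0,1.26,0,0,0,0.087],[0,0,1.26,0,0,0,0.087],[0,0,1.26,0,0,0,0.087],[0,0,0,-0.011,0.042,0,0.087],[0,0,0,-0.011,0.042,0,0.087],[0,0,0,-0.011,0.042,0,0.087],[0,0,0,-0.011,0.042,0,0.087],[0,0,0,-0.011,0.042,0,0.087],[0,0,0,-0.011,0.042,0,0.087],[0,0,0,-0.011,0.042,0,0.087],[0,0,0,0,0,0,0.087]]]'
```

```text
time_s: 1.45
tcp_pos: [0.3765, -0.2666, 0.223]
ee_rot: [[-0.998, 0.057, 0.001], [0.057, 0.998, 0.0], [-0.001, 0.0, -1.0]]
wrist_force: [-0.1, -0.2, 0.4]
gripper_width: 0.997
gripper_force: 0.0
```

```bash
python3 -m handwheel '[[[0,0,0,-0.011,0.042,0,0.087],[0,0,0,-0.011,0.042,0,0.087],[0,0,0,-0.011,0.042,0,0.087],[0,0,0,-0.011,0.042,0,0.087],[0,0,0,-0.011,0.042,0,0.087],[0,0,0,-0.011,0.042,0,0.087],[0,0,0,-0.011,0.042,0,0.087],[0,0,0,0,0,0,0.087],[0,0,0,0,0,0,0.087]]]'
```

```text
time_s: 2.35
tcp_pos: [0.471, 0.0188, 0.2222]
ee_rot: [[-0.998, 0.062, -0.001], [0.062, 0.998, -0.0], [0.001, -0.0, -1.0]]
wrist_force: [0.0, 0.4, -0.2]
gripper_width: 1.002
gripper_force: 0.0
```

```bash
python3 -m handwheel '[[[0,0,0,0,0,0.04,0.087],[0,0,0,0,0,0.04,0.087],[0,0,0,0,0,0.03,0.087],[0,0,0,0,0,0.02,0.087],[0,0,0,0,0,0.009,0.087],[0,0,0,0,0,0,0.087],[0,0,0,0,0,0,0.087]]]'
```

```text
time_s: 3.05
tcp_pos: [0.4716, 0.0181, 0.0845]
ee_rot: [[-0.998, 0.064, 0.002], [0.064, 0.998, 0.0], [-0.002, 0.0, -1.0]]
wrist_force: [0.0, -0.5, -0.1]
gripper_width: 0.998
gripper_force: 0.0
```

```bash
python3 -m handwheel '[[[0,0,0,-0.004,0,0,0.087],[0,0,0,-0.004,0,0,0.087],[0,0,0,-0.004,0,0,0.087],[0,0,0,-0.004,0,0,0.087],[0,0,0,-0.004,0,0,0.087],[0,0,0,-0.004,0,0,0.087],[0,0,0,-0.004,0,0,0.087]]]'; python3 - <<'E'
from h import *
im=cams.capture("side");c,b=plaque(im,"side",(285,150,372,215));print(b)
cv2.imwrite("pics/s1.png",cv2.resize(im[90:260,230:450],None,fx=3.5,fy=3.5)[:,:,::-1])
E
```

```text
time_s: 3.75
tcp_pos: [0.4986, 0.0165, 0.0834]
ee_rot: [[-0.998, 0.063, -0.001], [0.063, 0.998, -0.0], [0.001, -0.001, -1.0]]
wrist_force: [-2.7, 0.3, 1.6]
gripper_width: 1.0
gripper_force: 1.3
((555.0213012695312, 50.392234802246094), (86.05289459228516, 98.13783264160156), 84.98246765136719)
```

View pics/s1.png

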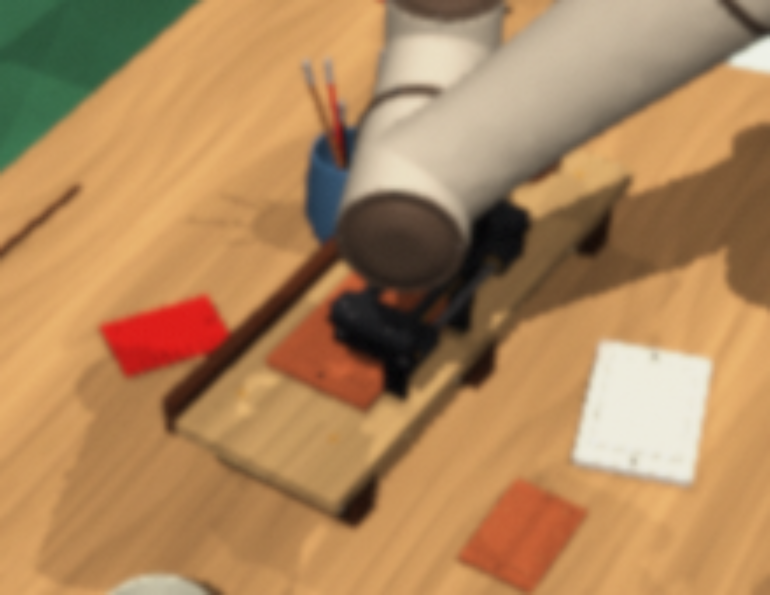

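The side view shows both fingertips behind the plaque's near long side (crop ~(400,390) and (460,320)). It is sliding flat at 2.7 N, so I'll continue to the upstand.

```bash
python3 -m handwheel '[[[0,0,0,-0.004,0,0,0.087],[0,0,0,-0.004,0,0,0.087],[0,0,0,-0.004,0,0,0.087],[0,0,0,-0.003,0,0,0.087],[0,0,0,-0.002,0,0,0.087]]]'
```

```text
time_s: 4.3
tcp_pos: [0.5162, 0.0156, 0.0834]
ee_rot: [[-0.998, 0.063, 0.0], [0.063, 0.998, 0.0], [-0.0, 0.0, -1.0]]
wrist_force: [-1.4, -0.3, 0.0]
gripper_width: 0.998
gripper_force: 0.6
```

```bash
python3 -m handwheel '[[[0,0,0,-0.001,0,0,0.087],[0,0,0,-0.001,0,0,0.087]]]'
```

```text
time_s: 4.5
tcp_pos: [0.5178, 0.0155, 0.0835]
ee_rot: [[-0.998, 0.063, -0.0], [0.063, 0.998, 0.0], [0.0, -0.0, -1.0]]
wrist_force: [-0.2, 0.2, -1.1]
gripper_width: 1.0
gripper_force: 0.5
```

```bash
python3 -m handwheel '[[[0,0,0,-0.001,0,0,0.087],[0,0,0,-0.001,0,0,0.087]]]'
```

```text
time_s: 4.7
tcp_pos: [0.5198, 0.0154, 0.0836]
ee_rot: [[-0.998, 0.063, -0.0], [0.063, 0.998, 0.0], [0.0, 0.0, -1.0]]
wrist_force: [-1.7, -0.6, -0.7]
gripper_width: 1.002
gripper_force: 0.5
```

```bash
python3 -m handwheel '[[[0,0,0,-0.001,0,0,0.087],[0,0,0,-0.001,0,0,0.087]]]'
```

```text
time_s: 4.9
tcp_pos: [0.5201, 0.0153, 0.0834]
ee_rot: [[-0.998, 0.063, -0.004], [0.063, 0.998, -0.0], [0.004, -0.0, -1.0]]
wrist_force: [-7.4, 2.4, 5.7]
gripper_width: 1.001
gripper_force: 3.7
```

```bash
python3 -m handwheel '[[[0,0,0,-0.001,0,0,0.087],[0,0,0,-0.001,0,0,0.087]]]'
```

```text
time_s: 5.1
tcp_pos: [0.5202, 0.0152, 0.0833]
ee_rot: [[-0.998, 0.064, -0.008], [0.064, 0.998, -0.0], [0.008, -0.001, -1.0]]
wrist_force: [-12.1, 6.4, 8.1]
gripper_width: 0.996
gripper_force: 6.0
```

```bash
python3 -m handwheel '[[[0,0,0,-0.001,0,0,0.087],[0,0,0,0,0,0,0.087]]]'
```

```text
time_s: 5.3
tcp_pos: [0.5202, 0.0151, 0.0833]
ee_rot: [[-0.998, 0.064, -0.01], [0.064, 0.998, -0.001], [0.009, -0.001, -1.0]]
wrist_force: [-12.6, 5.1, 9.1]
gripper_width: 1.001
gripper_force: 6.4
```

```bash
python3 -m handwheel '[[[0,0,0,0.003,0,0,0.087],[0,0,0,0.01,0,0,0.087],[0,0,0,0.015,0,0,0.087],[0,0,0,0,0,-0.04,0.06],[0,0,0,0,0,-0.05,0.045],[0,0,0,0.05,0,-0.05,0.045],[0,0,0,0.05,0,0,0.045],[0,0,0,0.05,0,0,0.045],[0,0,0,0,0,0,0.045]]]'; python3 - <<'E'
from h import *
for n,roi in(("top",(300,160,410,230)),("side",(285,140,372,215))):
    im=cams.capture(n);c,b=plaque(im,n,roi);print(n,b,cv2.boxPoints(b).round().tolist())
    cv2.imwrite(f"pics/{n}2.png",cv2.resize(im[120:290,280:490],None,fx=3.5,fy=3.5)[:,:,::-1])
print(r.sense()["joints"])
E
```

```text
time_s: 6.2
tcp_pos: [0.3564, 0.0241, 0.2089]
ee_rot: [[-0.998, 0.061, 0.001], [0.061, 0.998, 0.002], [-0.001, 0.002, -1.0]]
wrist_force: [0.3, 0.1, -0.9]
gripper_width: 0.562
gripper_force: 0.0
top ((581.913818359375, 14.440296173095703), (147.17178344726562, 100.27719116210938), 87.03369903564453) [[528.0, -56.0], [628.0, -62.0], [636.0, 85.0], [536.0, 91.0]]
side ((584.6459350585938, 9.094802856445312), (166.62709045410156, 117.68006134033203), 87.04584503173828) [[522.0, -71.0], [639.0, -77.0], [648.0, 89.0], [530.0, 95.0]]
[ 3.02280118e+01 -4.41000529e+00 -3.38805429e+01  5.01789785e-02
 -6.02520973e+01 -1.23764785e+02]
```

View pics/top2.png

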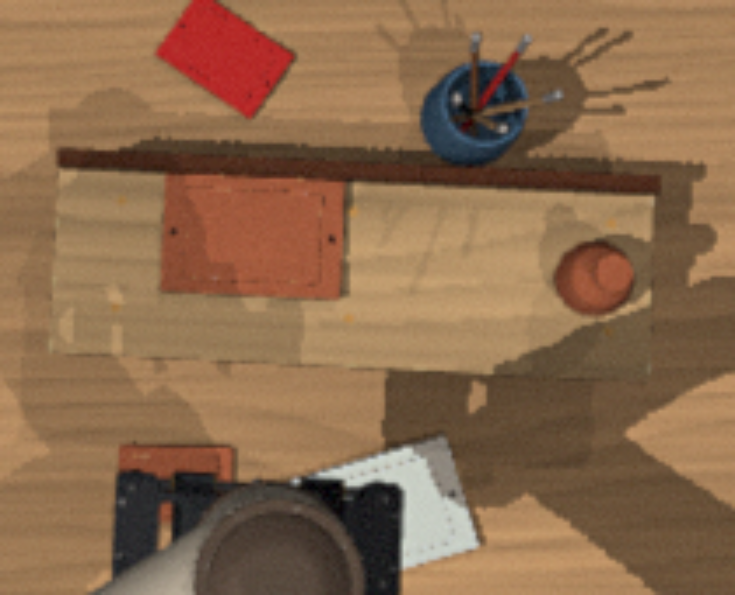

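Top view: the plaque (crop centre ~(253,236)) lies flat against the upstand, parallel to it (−3.0° against −3.6°), and the bystanders have not moved. The leading edge is at −0.088 m, so it needs a slide of +0.138 m. Next I turn the tool 90° and go behind the trailing end.

```bash
python3 -m handwheel '[[[0,0,-1.36,0,0,0,0.045],[0,0,-1.36,0,0,0,0.045],[0,0,-1.36,0,0,0,0.045],[0,0,-1.36,0,0,0,0.045],[0,0,-1.36,0,0,0,0.045],[0,0,-1.36,0,0,0,0.045],[0,0,-1.36,0,0,0,0.045],[0,0,-1.36,0,0,0,0.045],[0,0,-1.36,0,0,0,0.045],[0,0,-1.36,0,0,0,0.045],[0,0,-1.4,0,0,0,0.045],[0,0,0,0,0,0,0.045]]]'
```

```text
time_s: 7.5
tcp_pos: [0.3632, 0.0257, 0.209]
ee_rot: [[-0.064, -0.998, 0.001], [-0.998, 0.064, -0.0], [-0.0, -0.001, -1.0]]
wrist_force: [-0.3, -0.4, 0.5]
gripper_width: 0.519
gripper_force: 0.0
```

```bash
python3 -m handwheel '[[[0,0,0,0.032,-0.02,0,0.045],[0,0,0,0.032,-0.03,0,0.045],[0,0,0,0.031,-0.04,0,0.045],[0,0,0,0,-0.045,0,0.045],[0,0,0,0,-0.045,0,0.045],[0,0,0,0,-0.043,0,0.045],[0,0,0,0,0,0,0.045],[0,0,0,0,0,0,0.045]]]'
```

```text
time_s: 8.3
tcp_pos: [0.5786, -0.0835, 0.2072]
ee_rot: [[-0.066, -0.998, -0.002], [-0.998, 0.066, -0.0], [0.0, 0.002, -1.0]]
wrist_force: [-0.5, -0.1, 0.3]
gripper_width: 0.515
gripper_force: 0.0
```

```bash
python3 -m handwheel '[[[0,0,0,0,0.007,0.02,0.045],[0,0,0,0,0,0.04,0.045],[0,0,0,0,0,0.035,0.045],[0,0,0,0,0,0.02,0.045],[0,0,0,0,0,0.009,0.045],[0,0,0,0,0,0,0.045],[0,0,0,0,0,0,0.045]]]'
```

```text
time_s: 9.0
tcp_pos: [0.5716, -0.0826, 0.0864]
ee_rot: [[-0.063, -0.998, 0.003], [-0.998, 0.063, -0.0], [-0.0, -0.003, -1.0]]
wrist_force: [0.1, 0.2, 0.3]
gripper_width: 0.513
gripper_force: 0.0
```

```bash
python3 -m handwheel '[[[0,0,0,-0.003,0,0,0.045],[0,0,0,-0.003,0,0,0.045],[0,0,0,-0.002,0,0,0.045]]]';python3 -m handwheel '[[[0,0,0,-0.002,0,0,0.045],[0,0,0,-0.002,0,0,0.045]]]';python3 -m handwheel '[[[0,0,0,-0.002,0,0,0.045],[0,0,0,-0.002,0,0,0.045]]]';python3 -m handwheel '[[[0,0,0,-0.002,0,0,0.045],[0,0,0,-0.002,0,0,0.045]]]'
```

```text
time_s: 9.3
tcp_pos: [0.5718, -0.0743, 0.0858]
ee_rot: [[-0.063, -0.998, 0.002], [-0.998, 0.063, 0.0], [-0.0, -0.002, -1.0]]
wrist_force: [-0.4, -0.7, -0.0]
gripper_width: 0.516
gripper_force: 0.0
time_s: 9.5
tcp_pos: [0.5718, -0.0708, 0.0852]
ee_rot: [[-0.063, -0.998, 0.0], [-0.998, 0.063, -0.001], [0.001, -0.0, -1.0]]
wrist_force: [-0.7, -2.1, 1.1]
gripper_width: 0.519
gripper_force: 1.0
time_s: 9.7
tcp_pos: [0.572, -0.0669, 0.0852]
ee_rot: [[-0.063, -0.998, 0.0], [-0.998, 0.063, -0.001], [0.001, -0.0, -1.0]]
wrist_force: [0.2, -2.0, 2.6]
gripper_width: 0.516
gripper_force: 1.3
time_s: 9.9
tcp_pos: [0.5723, -0.0627, 0.0851]
ee_rot: [[-0.063, -0.998, 0.0], [-0.998, 0.063, -0.0], [0.0, -0.0, -1.0]]
wrist_force: [0.9, -3.2, 2.1]
gripper_width: 0.512
gripper_force: 1.3
```

```bash
python3 -m handwheel '[[[0,0,0,-0.003,0,0.001,0.045],[0,0,0,-0.005,0,0.001,0.045],[0,0,0,-0.007,0,0,0.045],[0,0,0,-0.007,0,0,0.045],[0,0,0,-0.007,0,0,0.045],[0,0,0,-0.007,0,0,0.045],[0,0,0,-0.007,0,0,0.045],[0,0,0,-0.005,0,0,0.045],[0,0,0,-0.003,0,0,0.045]]]'
```

```text
time_s: 10.8
tcp_pos: [0.5752, -0.011, 0.0827]
ee_rot: [[-0.063, -0.998, -0.0], [-0.998, 0.063, 0.0], [-0.0, 0.0, -1.0]]
wrist_force: [0.2, -0.5, -0.5]
gripper_width: 0.52
gripper_force: 0.6
```

```bash
python3 -m handwheel '[[[0,0,0,-0.003,0,0,0.045],[0,0,0,-0.006,0,0,0.045],[0,0,0,-0.007,0,0,0.045],[0,0,0,-0.007,0,0,0.045],[0,0,0,-0.007,0,0,0.045],[0,0,0,-0.007,0,0,0.045],[0,0,0,-0.007,0,0,0.045],[0,0,0,-0.005,0,0,0.045],[0,0,0,-0.003,0,0,0.045],[0,0,0,0,0,0,0.045]]]'; python3 - <<'E'
from h import *
for n in("top","side"):
    im=cams.capture(n)
    cv2.imwrite(f"pics/{n}3.png",cv2.resize(im[120:290,240:440],None,fx=3.5,fy=3.5)[:,:,::-1])
E
```

```text
time_s: 11.8
tcp_pos: [0.5789, 0.0407, 0.0831]
ee_rot: [[-0.062, -0.998, 0.001], [-0.998, 0.062, 0.0], [-0.0, -0.001, -1.0]]
wrist_force: [0.2, 0.2, 0.2]
gripper_width: 0.521
gripper_force: 0.0
```

View pics/side3.png

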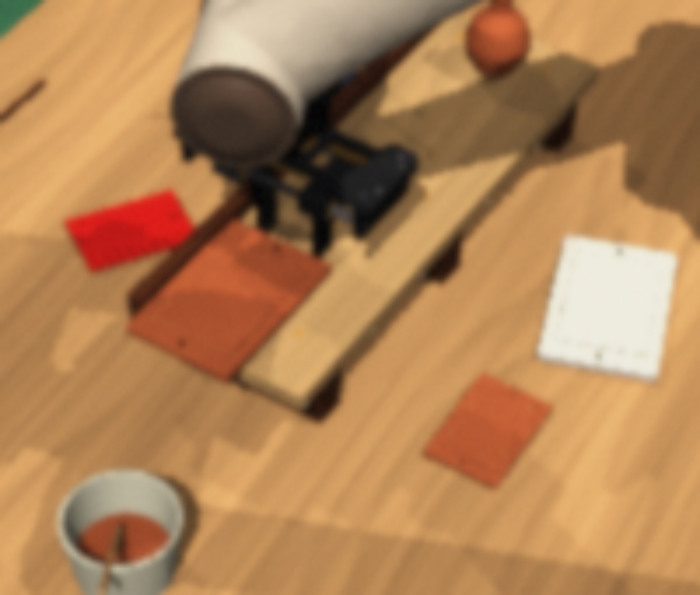

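The side view shows the plaque flat along the upstand. Its leading edge, crop (130,327)–(235,380), is already past the free end and the vase is untouched.

```bash
cat > m.py <<'E'
from h import *
u=np.array([.0635,.998]);v=np.array([.998,-.0635])
for n,roi,E in(("top",(240,150,410,235),(.6400,.1739)),("side",(265,170,345,235),(.6353,.1803))):
    im=cams.capture(n);c,b=plaque(im,n,roi);P=ray(n,c[:,0].astype(float),.088)[:,:2]-E
    Y=P@u;X=P@v;print(n,"lead y",np.percentile(Y,[98,100]).round(4),"trail",Y.min().round(4),"x",X.min().round(4),X.max().round(4),b[2],np.round(b[1]))
E
python3 m.py
```

```text
top lead y [0.1618 0.1619] trail 0.1527 x -0.0938 -0.0787 0.14510926604270935 [15.  9.]
side lead y [0.0212 0.0214] trail -0.1316 x -0.1004 0.1089 86.49639892578125 [153. 209.]
```

```bash
python3 -m handwheel '[[[0,0,0,-0.003,0,0,0.045],[0,0,0,-0.005,0,0,0.045],[0,0,0,-0.006,0,0,0.045],[0,0,0,-0.005,0,0,0.045],[0,0,0,-0.004,0,0,0.045],[0,0,0,-0.003,0,0,0.045],[0,0,0,0,0,0,0.045]]]'; python3 -m handwheel '[[[0,0,0,0.005,0,0,0.045],[0,0,0,0.01,0,0,0.045],[0,0,0,0.015,0,0,0.045],[0,0,0,0,0,-0.04,0.045],[0,0,0,0,0,-0.05,0.045],[0,0,0,0,0.05,-0.03,0.045],[0,0,0,0,0.05,0,0.045],[0,0,0,0,0.05,0,0.045],[0,0,0,0.02,0.05,0,0.045],[0,0,0,0.04,0,0,0.045],[0,0,0,0,0,0,0.045]]]'
sed -i 's/(240,150,410,235)/(262,150,410,235)/' m.py; python3 m.py; python3 - <<'E'
from h import *
cv2.imwrite("pics/top4.png",cv2.resize(cams.capture("top")[120:290,240:450],None,fx=3.5,fy=3.5)[:,:,::-1])
E
```

```text
time_s: 12.7
tcp_pos: [0.5804, 0.0668, 0.0828]
ee_rot: [[-0.062, -0.998, 0.0], [-0.998, 0.062, 0.001], [-0.001, -0.0, -1.0]]
wrist_force: [0.4, 0.2, -0.2]
gripper_width: 0.514
gripper_force: 0.0
time_s: 13.8
tcp_pos: [0.3834, -0.0133, 0.199]
ee_rot: [[-0.066, -0.998, 0.001], [-0.998, 0.066, 0.0], [-0.0, -0.001, -1.0]]
wrist_force: [1.2, 1.2, 0.4]
gripper_width: 0.517
gripper_force: 0.0
top lead y [0.0491 0.05  ] trail -0.0983 x -0.0981 0.0011 86.72059631347656 [148.  99.]
side lead y [0.0469 0.0471] trail -0.1035 x -0.1006 0.0061 85.77214050292969 [150. 107.]
```

View pics/top4.png

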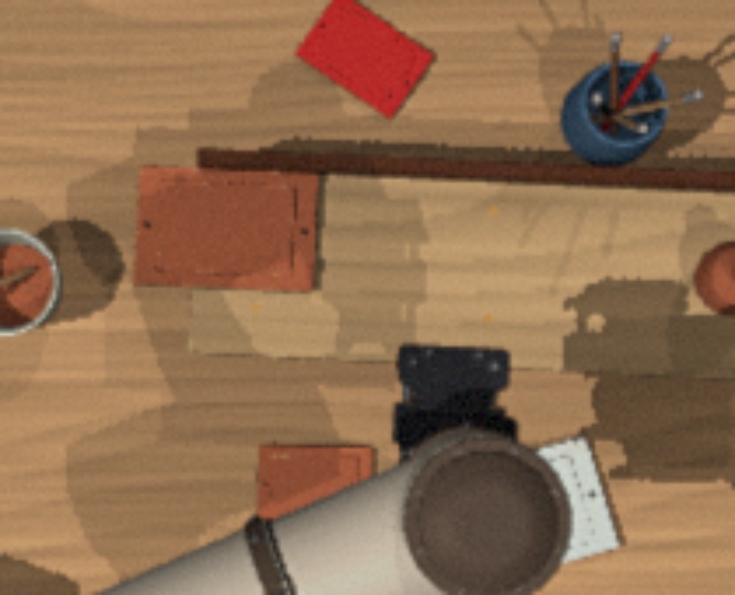

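The top view shows the plaque against the upstand, with its leading edge (crop x≈137) 47–50 mm past the free end (crop x≈195). It is parallel to the upstand within about 0.6°, the hand is clear, and the vase, tub and jar stand where they were.

```bash
python3 -c "
from station import r
print(r.finish_job())"
```

```text
the job is handed in; nothing more can be done
None
```

I handed the job in: by the camera measurements the plaque lies flat against the upstand, parallel within about 0.6°, sticking out 47–50 mm past the free end, with the hand clear and the vase, tub and jar unmoved in the pictures (no verdict was returned).

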